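# Open the centrifuge with its two release keys and bring round the marked tube

## Robot

A 6-joint arm with a two-finger parallel gripper is mounted at the origin on a cart in front of the work surface, level with it; the furniture and walls round the work are solid. World frame = base frame: x ahead of the robot, y to its left, z up, the work surface at z = 0. Lengths are in m, angles in rad, forces in N, time in s.
With the tool pointing down it reaches from about 0.3 to 0.95 m from the base axis. Payload 3.1 kg.
Tool frame: the origin (TCP) lies between the finger pads; the fingertips stand 25 mm ahead of it and the grasp point (between the pads) lies 6 mm ahead of it; z points along the fingers, y is the line along which they close (so a half turn about z gives the same grasp; the last joint's range is limited). The gripper opens to 85 mm and grips with 20 to 120 N. Pads are 22 mm wide; open, the fingers measure 114 mm over their backs; the gripper's body (76 mm by 85 mm) begins 54 mm behind the grasp point. The pads swing forward as they close: fully open they stand 13 mm farther back than shut.
Start: joints at [-1.368, 0.308, 1.634, -0, 1.2, -0.07], TCP at [0.168, -0.602, 0.256] pointing down, gripper open.
Joint ranges: [-3.06, 3.06], [-0.79, 1.96], [0.05, 2.63], [-1.19, 4.34], [0.05, 2.64], [-2.94, 2.94]. Speed limits (rad/s): [2.79, 2.79, 3.14, 3.14, 3.14, 3.14].

## Interface

Orientations are given as a rotation vector (axis times angle).
In Python, from rig import manip gives the robot as it stands.
- The arm moves only by the shell command python3 -m inch 'ROWS' [FORCE]. ROWS is JSON, one flat list of numbers, 7 for each row, row after row: the shift along the tool's x, y, z in m, then the turn, a rotation vector about the tool's x, y, z in degrees, then the opening in per cent of the stroke, from 0 (shut) to 100 (fully open). A call has exactly 8 rows; each row is the pose to reach, as a shift and turn from the pose commanded when the call began, along the tool's axes at that moment; what a row does not reach only later rows make up. A row lasts 1/8 s, in which the tool goes at most 62.5 mm and 10.7 degrees, less where a joint would pass 70% of its speed; a pose out of reach is approached as far as the arm can. A call with a gripper value outside its range is refused whole. The fingers move at their own pace and stop on an object; FORCE is the grip in N (left out, the last holds). Time passes only in rows, so rows that repeat a pose let the fingers close, or fill a call up. It gives the time, the measured TCP pose, the force, the opening and the grip force at its end, in the units of the state.
- manip.get_state(): the state, without advancing time (a new reading comes with each control period).
- manip.read_camera(name): name is "side" or "top" or "wrist"; returns a dict with "color" (384x512x3 uint8, red, green, blue), "fx", "fy", "cx", "cy" (pixels), "world_from_camera" (4x4, takes a point from camera to world coordinates); the wrist camera has in their place "mount" (4x4, takes a point from camera to tool coordinates, whose origin is the TCP and whose axes are the flange's). Camera axes: x right, y down, z forward; pixel columns grow to the right and rows downward; lengths in m; the calibration is good to about 2 mm. A picture is of the moment at which its call begins: read the wrist's pose just before it. There is no depth.
- manip.sign_off(): hands the job in; it is judged then, once.
Trained networks look in a picture, given as the dict that the camera call returned (one of the last four; its "shot" number tells which), for a name from the list of things; names that differ only in an ending like _2 or _b are one class to them, and where a whole thing is asked for, a point or a joint stands for the part that bears it (a point fixed in the world has none). Each returns a list of dicts, best first, with "conf" (0 to 1); they miss things now and then, are a little off and sometimes report something else, mostly with a low value. They report only what shows in the picture. A call takes as long as a camera call.
- manip.recognise(target, picture): "centre" ([x, y, z] in m, in world coordinates, good to about 4 mm: the middle of the surface that is visible of it).
- manip.tip_of(target, picture): "centre" ([x, y, z] in m, in world coordinates, good to about 4 mm: a listed point, or the origin of a listed thing).
The state is a dict: "time": time; "joints": joint angles; "joint_velocities": joint speeds; "tau": joint torques, N m; "ee_pos": TCP position; "ee_rot": TCP orientation; "contact_force": force on the tool from outside, world axes, zero at the start; "ft_torque": the same for the moment, N m; "opening": opening from 0.0 (shut) to 1.0 (fully open); "grasp_force": force on a finger pad.
Only numpy, scipy, OpenCV 4.12 (cv2) and the standard library are available. Lean on these libraries where they do the work, as an engineer would, in place of code of your own. Each camera call takes 0.05 s, during which the arm holds its last target. There are 200 camera calls.

## Task

Open the stopped centrifuge: with one fingertip on each, press its two green release keys down together and keep both down until the lid has swung clearly up, then let go so that it stands open. Then, with the outside of a finger, gently turn the rotor by pushing it until the tube with the red stopper stands at the red mark at the front of the bowl, ready to be taken out. Only press and push: grasp and lift nothing, and leave everything else on the bench where it is.

Things in the scene. Friction and masses are not known exactly. Their poses are not given: they have to be found in the camera images.
- centrifuge: White bench centrifuge held fast to the table by its feet, 232 mm deep (x), 196 mm wide (y); origin on the table under its middle; its own -x axis points to its front, where the keys are, +z up. The front console (x from -120 to -60 mm) is 82 mm high, the deck behind it 86 mm
- key_left_top (a point): Centre of the top face of the left (+y of the centrifuge) round green release key, 24 mm across; at rest 95.5 mm above the table. The two keys are 64 mm apart, centre to centre, along the centrifuge's y, at x = -100 mm
- key_right_top (a point): The same for the right (-y) green release key. Behind each key, at x = -70 mm, stands a steel latch 14 mm wide, top 96 mm above the table, that slides 8 mm to the front as its key goes down
- key_left (a joint): How far the left key is down, 0 (up) to 0.008 m (bottom); spring 1.5 N at the top, 5 N at the bottom. Its latch frees the lid once the key is 0.004 to 0.005 m down, and either latch alone holds the lid shut, so both keys must be down at the same time
- key_right (a joint): The same for the right key
- lid (a joint): Lid angle, 0 shut to 1.75 rad fully open, hinged along the centrifuge's y at the rear (x = +90 mm, 90 mm above the table). Once both latches are open a damped spring lifts it slowly by itself (0.3 rad after about 0.5 s, fully open after about 3 s) and holds it open, just past upright
- lid_front (a point): Middle of the front edge of the lid: a dark flange 140 x 160 mm with a clear dome 39 mm high; shut, the edge is 90 mm above the table and 42 mm behind the line of the keys
- rotor (a joint): Angle of the rotor: 0 with the red-stoppered tube at the red front mark, growing clockwise seen from above (tube to the left of the mark, +y, for small positive angles). It starts between 0.8 and 1.7 rad, turns with light friction (0.03 N m) and stays where it is left; it has no stops
- red_stopper (a point): Middle of the red stopper (17 to 21 mm across, 16 mm high, top 126 mm above the table) in a glass tube 17 mm across that stands upright in the rotor, 36 mm from its axis; stopper and tube above the deck are 40 mm high and fixed in the rotor
- black_stopper (a point): The same for the black-stoppered counterweight tube, on the opposite side of the rotor axis
- loading_mark (a point): The point at the front of the bowl, level with the stoppers' middles, where the middle of the red stopper is to come
- rotor_axis (a point): Point on the upright axis of the rotor, level with the stoppers' middles, 12 mm behind the centrifuge's middle. The rotor lies in a round bowl opening 130 mm across; a small red mark lies on the deck at the front of its rim
- beaker_front: Glass beaker, 76x82x95 mm, left of the centrifuge; a bystander to leave alone; origin under its middle
- petri_dish: Petri dish, 60 mm across, 14 mm high, on the right; a bystander to leave alone; origin under its middle
- stopper_1: Loose red rubber stopper, 27 mm across, 26 mm high, lying on the bench at the right (not the one in the rotor); a bystander to leave alone; origin under its middle
- stopper_2: Loose black rubber stopper, 20 mm across, 22 mm high, on the right; a bystander to leave alone; origin under its middle
- marker_1: Marker pen, 132 mm long, on the right; a bystander to leave alone; origin under its middle
- erlenmeyer: Conical flask, 63 mm across, 105 mm high, left of the centrifuge; a bystander to leave alone; origin under its middle
- test_tube_1: First test tube, 19 mm across, 120 mm long, lying on the right; a bystander to leave alone; origin under its middle
- test_tube_2: Second test tube, 19 mm across, 120 mm long, lying on the right; a bystander to leave alone; origin under its middle

How it is judged:
By the outcome, as a careful person would: the job done as asked, in the order asked, and still so for the second after the job is handed in, with the robot touching nothing.
It also fails if it takes over 56 s, if anything falls off the work surface, if the arm or the gripper's body presses on something with over 40 N, if the wrist force passes 120 N, or if a joint passes its speed limit or range.

## Working session

There is one attempt and no reset: what is moved stays moved. The work goes in short steps, Python scripts to look and compute and a shell command to move; the robot and the scene stay as the last step left them, time stands still between calls to the robot, and variables do not carry over. Pictures are saved under pics/ and viewed, at most 10 in all, crops included, and the job is handed in when it is done.

```bash
mkdir -p pics; ls; cat > h.py <<'E'
from rig import manip
import numpy as np, cv2
from scipy.spatial.transform import Rotation as R
def shot(n,save=None):
    p=manip.read_camera(n)
    if save: cv2.imwrite(f'pics/{save}.png',p['color'][:,:,::-1])
    return p
def tip(t,p,k=2):
    for d in manip.tip_of(t,p)[:k]: print(t,np.round(d['centre'],4),round(d['conf'],2))
def st():
    s=manip.get_state(); print(s['time'],np.round(s['ee_pos'],4),np.round(R.from_rotvec(s['ee_rot']).as_matrix(),3).tolist(),np.round(s['contact_force'],1),s['opening'],np.round(s['joints'],3)); return s
E
python3 - <<'E'
from h import *
st()
for c in ['top','side']:
    p=shot(c,c+'1'); print(c,np.round(p['world_from_camera'],3).tolist(),p['fx'])
    for t in ['centrifuge','key_left_top','key_right_top','lid_front','red_stopper','black_stopper','loading_mark','rotor_axis','beaker_front','erlenmeyer']: tip(t,p)
a=cv2.imread('pics/top1.png')
E
```

```text
pics
0.0 [ 0.1682 -0.6011  0.2551] [[0.963, 0.269, -0.0], [0.269, -0.963, 0.002], [0.0, -0.002, -1.0]] [-0.3  0.4 -1. ] 0.9987066708725958 [-1.368  0.309  1.635 -0.     1.2   -0.07 ]
top [[-0.003, -0.994, 0.111, 0.455], [-1.0, 0.005, 0.021, -0.047], [-0.022, -0.111, -0.994, 1.099], [0.0, 0.0, 0.0, 1.0]] 348.30267094051413
centrifuge [ 0.5821  0.0357 -0.0055] 0.87
key_left_top [0.4842 0.0729 0.0943] 0.58
key_right_top [0.4865 0.0137 0.0938] 0.38
lid_front [0.525  0.0379 0.0873] 0.62
red_stopper [ 0.4573 -0.3268 -0.0009] 0.18
black_stopper [ 0.5216 -0.4787  0.0011] 0.73
black_stopper [ 0.5824  0.0359 -0.0012] 0.43
loading_mark [0.5571 0.0381 0.1151] 0.79
rotor_axis [0.5959 0.0382 0.1158] 0.59
beaker_front [0.5034 0.3696 0.0013] 0.91
erlenmeyer [ 0.5821  0.335  -0.0007] 0.61
side [[0.127, 0.758, -0.64, 1.469], [0.992, -0.085, 0.097, -0.159], [0.019, -0.647, -0.762, 1.145], [0.0, 0.0, 0.0, 1.0]] 437.3439099106583
centrifuge [0.5817 0.042  0.0018] 0.88
centrifuge [5.052e-01 3.691e-01 5.000e-04] 0.26
key_left_top [0.4864 0.0786 0.0967] 0.51
key_right_top [0.4823 0.0126 0.0997] 0.54
lid_front [0.5246 0.038  0.0924] 0.64
lid_front [ 5.257e-01 -4.806e-01  5.000e-04] 0.56
red_stopper [ 4.612e-01 -3.313e-01 -4.000e-04] 0.34
loading_mark [0.5574 0.0376 0.1153] 0.6
loading_mark [ 5.379e-01 -4.012e-01  2.000e-04] 0.4
rotor_axis [0.5966 0.0336 0.1173] 0.69
rotor_axis [5.832e-01 4.280e-02 5.000e-04] 0.65
beaker_front [0.5058 0.3718 0.0021] 0.81
erlenmeyer [0.5853 0.3353 0.0041] 0.78
```

```bash
python3 - <<'E'
import cv2
a=cv2.imread('pics/top1.png');b=cv2.imread('pics/side1.png')
c=cv2.resize(a[120:280,150:330],None,fx=3,fy=3,interpolation=cv2.INTER_CUBIC)
cv2.imwrite('pics/m.png',c);cv2.imwrite('pics/s.png',b)
E
```

```text
(no output)
```

View pics/m.png

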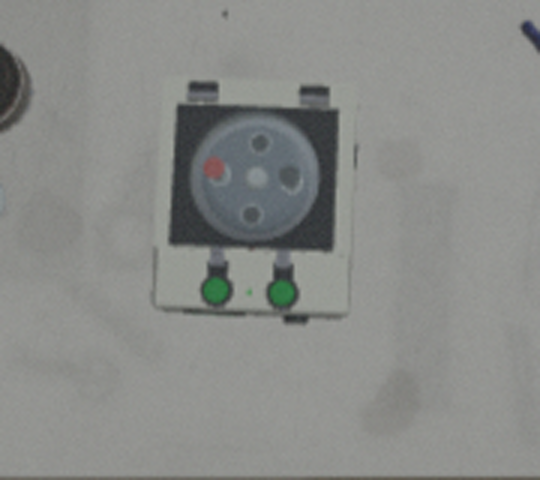

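View pics/s.png

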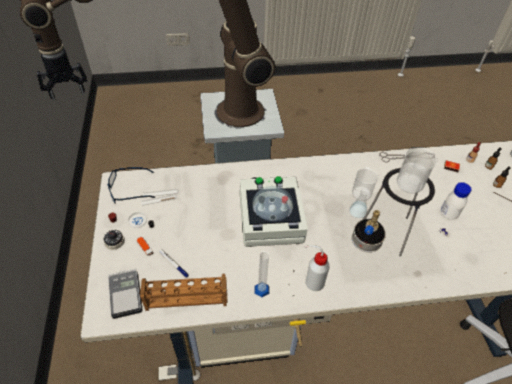

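The top crop shows the green keys at (216,290) and (282,292), the red stopper at (214,167) left of the rotor hub (257,177), and the lid shut. The side view shows clear space around the centrifuge. Next I'll measure the keys from the green pixels.

```bash
cat >> h.py <<'E'
def ray(p,u,v,z):
    T=p['world_from_camera'];d=T[:3,:3]@[(u-p['cx'])/p['fx'],(v-p['cy'])/p['fy'],1];o=T[:3,3]
    return o+d*(z-o[2])/d[2]
def blobs(p,lo,hi,z,amin=8):
    h=cv2.cvtColor(p['color'],cv2.COLOR_RGB2HSV);m=cv2.inRange(h,lo,hi)
    n,_,s,c=cv2.connectedComponentsWithStats(m)
    return [(s[i,4],np.round(c[i],1),np.round(ray(p,*c[i],z),4)) for i in range(1,n) if s[i,4]>=amin]
E
python3 - <<'E'
from h import *
for c in ['top','side']:
    p=shot(c)
    print(c);[print(b) for b in blobs(p,(50,90,40),(80,255,255),.0955)]
    print('red');[print(b) for b in blobs(p,(0,80,80),(8,255,255),.118)]
    for k in range(2):
        for t in ['key_left_top','key_right_top','rotor_axis','centrifuge']: tip(t,p,1)
        p=shot(c)
s=st(); Rm=R.from_rotvec(s['ee_rot']).as_matrix()
E
```

```text
top
(np.int32(57), array([221.6, 216.2]), array([0.484 , 0.072 , 0.0955]))
(np.int32(56), array([243.5, 217.3]), array([0.4805, 0.0088, 0.0955]))
red
(np.int32(91), array([200.5,  94.5]), array([0.839, 0.134, 0.118]))
(np.int32(50), array([369.4, 170.1]), array([ 0.6116, -0.3489,  0.118 ]))
(np.int32(44), array([404.4, 203.1]), array([ 0.5178, -0.4422,  0.118 ]))
(np.int32(134), array([ 10. , 240.6]), array([0.4167, 0.6684, 0.118 ]))
key_left_top [0.5253 0.038  0.0877] 0.67
key_right_top [0.4843 0.013  0.0922] 0.59
rotor_axis [ 0.5809  0.036  -0.0061] 0.27
centrifuge [ 5.829e-01  3.350e-02 -4.000e-04] 0.89
key_left_top [0.4884 0.0741 0.0968] 0.46
key_right_top [ 7.225e-01 -2.850e-01 -2.000e-04] 0.62
rotor_axis [0.5953 0.0344 0.1191] 0.65
centrifuge [ 0.582   0.0365 -0.003 ] 0.61
side
(np.int32(40), array([258.9, 180.4]), array([0.4917, 0.0081, 0.0955]))
(np.int32(39), array([278. , 179.6]), array([0.4952, 0.0712, 0.0955]))
red
(np.int32(43), array([476.4, 147.3]), array([0.4385, 0.785 , 0.118 ]))
(np.int32(83), array([452.2, 164.9]), array([0.5132, 0.6622, 0.118 ]))
(np.int32(30), array([284.4, 198.6]), array([0.5989, 0.0726, 0.118 ]))
(np.int32(36), array([111.5, 215.4]), array([ 0.6071, -0.4532,  0.118 ]))
(np.int32(52), array([143. , 243.2]), array([ 0.7198, -0.3568,  0.118 ]))
(np.int32(140), array([320.3, 258.5]), array([0.8283, 0.134 , 0.118 ]))
key_left_top [ 0.5353 -0.399   0.0013] 0.63
key_right_top [0.5587 0.0377 0.1178] 0.72
rotor_axis [0.5951 0.0317 0.1167] 0.85
centrifuge [0.5809 0.0386 0.0023] 0.7
key_left_top [0.4881 0.0806 0.0975] 0.49
key_right_top [5.819e-01 4.220e-02 1.000e-04] 0.65
rotor_axis [0.5943 0.0357 0.1166] 0.87
centrifuge [ 0.5852  0.0416 -0.0006] 0.78
2.2 [ 0.1684 -0.6019  0.2563] [[0.963, 0.269, -0.0], [0.269, -0.963, -0.0], [-0.0, -0.0, -1.0]] [ 0.4  0.5 -0.2] 0.998943494714528 [-1.368  0.308  1.634 -0.     1.2   -0.07 ]
```

```bash
cat >> h.py <<'E'
Y=-0.055; EX=np.array([np.cos(Y),np.sin(Y),0]); EY=np.array([-np.sin(Y),np.cos(Y),0]); KM=np.array([.4825,.0404,0]); O=KM+.1*EX
def loc(p): d=np.array(p)-O; return np.round([d@EX,d@EY,d[2]],4)
def go(lx,ly,z,yaw=0):  # centrifuge-local TCP target, tool x at yaw (deg) from its x
    s=manip.get_state(); M=R.from_rotvec(s['ee_rot']); t=O+lx*EX+ly*EY+[0,0,z]
    a=Y+np.radians(yaw); G=np.array([[np.cos(a),np.sin(a),0],[np.sin(a),-np.cos(a),0],[0,0,-1]]).T.T
    print(s['time'],'loc',loc(s['ee_pos']),'shift',np.round(M.inv().apply(t-s['ee_pos']),4),'turn',np.round((M.inv()*R.from_matrix(G)).as_rotvec(degrees=True),2),'F',np.round(s['contact_force'],1),'op',round(s['opening'],3))
E
python3 -m inch '[0.035,-0.04,0.004,0,0,1.5,63, 0.075,-0.085,0.009,0,0,3,63, 0.115,-0.13,0.014,0,0,4.5,63, 0.155,-0.175,0.019,0,0,6,63, 0.195,-0.22,0.024,0,0,7.5,63, 0.235,-0.265,0.029,0,0,9,63, 0.275,-0.31,0.034,0,0,10.5,63, 0.31,-0.35,0.04,0,0,12,63]'
python3 -c "
from h import *
go(-.103,0,.17)"
```

```text
time: 3.2
ee_pos: [0.3735, -0.1796, 0.2167]
ee_rot: [3.139, 0.098, 0.003]
contact_force: [2.0, -0.2, 0.7]
opening: 0.629
grasp_force: 0.0
3.2 loc [-0.1968 -0.2256  0.2167] shift [ 0.1196 -0.2131  0.0467] turn [ 0.05 -0.09  6.74] F [ 2.  -0.2  0.7] op 0.629
```

```bash
python3 -m inch '[0.02,-0.035,0.008,0,0,1.1,63, 0.04,-0.071,0.016,0,0,2.3,63, 0.06,-0.107,0.024,0,0,3.4,63, 0.08,-0.142,0.031,0,0,4.5,63, 0.1,-0.178,0.039,0,0,5.6,63, 0.1195,-0.213,0.0465,0,0,6.75,63, 0.1195,-0.213,0.0465,0,0,6.75,63, 0.1195,-0.213,0.0465,0,0,6.75,63]'
python3 - <<'E'
from h import *
go(-.103,0,.125)
s=manip.get_state();p=shot('wrist','w1');print(p['mount'].round(3).tolist())
M=np.eye(4);M[:3,:3]=R.from_rotvec(s['ee_rot']).as_matrix();M[:3,3]=s['ee_pos']
p['world_from_camera']=M@p['mount']
for b in blobs(p,(50,90,40),(80,255,255),.0955,40): print(b,loc(b[2]))
for z in (0,.012,.025):
  for y in (-.04,-.033,-.027,.027,.033,.04):
    q=np.linalg.inv(p['mount'])@[0,y,z,1];print(z,y,np.round([p['cx']+p['fx']*q[0]/q[2],p['cy']+p['fy']*q[1]/q[2]],0),end=' ')
t=shot('top')
for b in blobs(t,(50,90,40),(80,255,255),.0955,8): print(b)
E
```

```text
time: 4.2
ee_pos: [0.4781, 0.0386, 0.1698]
ee_rot: [3.14, -0.084, -0.001]
contact_force: [-0.1, 0.2, -0.2]
opening: 0.631
grasp_force: 0.0
4.2 loc [-0.1043 -0.002   0.1698] shift [ 0.0013 -0.0021  0.0448] turn [0.03 0.03 0.08] F [-0.1  0.2 -0.2] op 0.631
[[0.001, -0.958, -0.288, 0.074], [1.0, 0.001, -0.001, -0.0], [0.001, -0.288, 0.958, -0.118], [0.0, 0.0, 0.0, 1.0]]
(np.int32(1110), array([206.3, 205.8]), array([0.4888, 0.0724, 0.0955])) [-0.0955  0.0323  0.0955]
(np.int32(1101), array([301.8, 205. ]), array([0.4861, 0.01  , 0.0955])) [-0.0947 -0.0302  0.0955]
0 -0.04 [167. 280.] 0 -0.033 [183. 280.] 0 -0.027 [197. 280.] 0 0.027 [321. 281.] 0 0.033 [335. 281.] 0 0.04 [351. 281.] 0.012 -0.04 [174. 266.] 0.012 -0.033 [189. 266.] 0.012 -0.027 [201. 266.] 0.012 0.027 [316. 267.] 0.012 0.033 [329. 267.] 0.012 0.04 [344. 267.] 0.025 -0.04 [181. 253.] 0.025 -0.033 [194. 253.] 0.025 -0.027 [206. 253.] 0.025 0.027 [312. 254.] 0.025 0.033 [324. 254.] 0.025 0.04 [337. 254.]
```

View pics/w1.png

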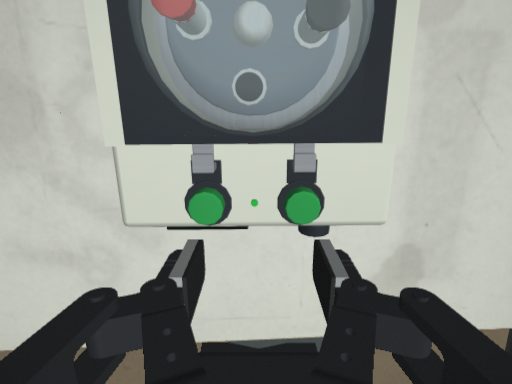

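The wrist view shows the green keys at (206,206) and (302,205), with the fingertips at about (190,243) and (325,243). The fingertips are about 64 mm apart, which matches the keys, so I'll descend with a small correction.

```bash
python3 -m inch '[0.003,-0.0025,0.01,0,0,0,63, 0.003,-0.0025,0.02,0,0,0,63, 0.003,-0.0025,0.03,0,0,0,63, 0.003,-0.0025,0.04,0,0,0,63, 0.003,-0.0025,0.044,0,0,0,63, 0.003,-0.0025,0.047,0,0,0,63, 0.003,-0.0025,0.05,0,0,0,63, 0.003,-0.0025,0.05,0,0,0,63]'
python3 -c "
from h import *
go(-.101,.0005,.112)"
```

```text
time: 5.3
ee_pos: [0.4815, 0.0412, 0.1197]
ee_rot: [-3.14, 0.085, 0.0]
contact_force: [-0.0, 0.3, 0.2]
opening: 0.629
grasp_force: 0.0
5.3 loc [-0.101   0.0007  0.1197] shift [0.     0.0002 0.0077] turn [-0.    0.    0.04] F [-0.   0.3  0.2] op 0.629
```

```bash
python3 -m inch '[0,0,0.001,0,0,0,63, 0,0,0.002,0,0,0,63, 0,0,0.003,0,0,0,63, 0,0,0.004,0,0,0,63, 0,0,0.005,0,0,0,63, 0,0,0.006,0,0,0,63, 0,0,0.006,0,0,0,63, 0,0,0.006,0,0,0,63]'
```

```text
time: 6.3
ee_pos: [0.4816, 0.0411, 0.114]
ee_rot: [3.14, -0.085, 0.0]
contact_force: [-1.3, 0.7, 5.5]
opening: 0.632
grasp_force: 2.6
```

```bash
python3 -m inch '[0,0,0.002,0,0,0,63, 0,0,0.003,0,0,0,63, 0,0,0.004,0,0,0,63, 0,0,0.0045,0,0,0,63, 0,0,0.0045,0,0,0,63, 0,0,0.0045,0,0,0,63, 0,0,0.0045,0,0,0,63, 0,0,0.0045,0,0,0,63]'
python3 - <<'E'
from h import *
p=shot('side','s2');tip('lid_front',p);st()
cv2.imwrite('pics/s2c.png',cv2.resize(p['color'][130:270,200:340,::-1],None,fx=4,fy=4))
E
```

```text
time: 7.3
ee_pos: [0.4816, 0.0412, 0.11]
ee_rot: [3.14, -0.086, -0.0]
contact_force: [-3.4, -0.1, 9.4]
opening: 0.63
grasp_force: 4.3
lid_front [0.5548 0.0398 0.1794] 0.92
7.4 [0.4816 0.0411 0.11  ] [[0.999, -0.054, -0.0], [-0.054, -0.999, -0.0], [-0.0, 0.0, -1.0]] [-3.3 -0.6  8. ] 0.630682140347342 [-0.005  0.241  2.064 -0.     0.836  1.62 ]
```

View pics/s2c.png

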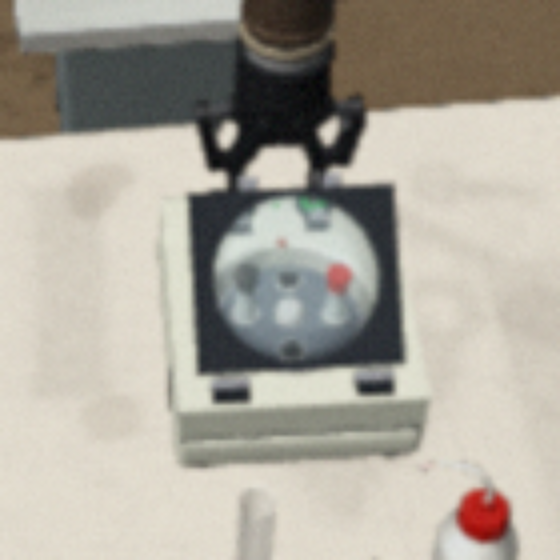

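The lid is swinging up, with its front edge already about 0.18 m high and both keys down. I'll hold for two more seconds, then let go.

```bash
H='0'; python3 -m inch '[0,0,0,0,0,0,63, 0,0,0,0,0,0,63, 0,0,0,0,0,0,63, 0,0,0,0,0,0,63, 0,0,0,0,0,0,63, 0,0,0,0,0,0,63, 0,0,0,0,0,0,63, 0,0,0,0,0,0,63]'
python3 -m inch '[0,0,0,0,0,0,63, 0,0,0,0,0,0,63, 0,0,0,0,0,0,63, 0,0,0,0,0,0,63, 0,0,-0.005,0,0,0,63, 0,0,-0.01,0,0,0,63, -0.01,0,-0.03,0,0,0,63, -0.02,0,-0.06,0,0,0,63]'
python3 - <<'E'
from h import *
p=shot('side')
tip('lid_front',p);tip('red_stopper',p);tip('rotor_axis',p)
t=shot('top','t3');tip('red_stopper',t);tip('rotor_axis',t);tip('loading_mark',t)
cv2.imwrite('pics/t3c.png',cv2.resize(t['color'][110:250,180:320,::-1],None,fx=4,fy=4))
for b in blobs(t,(0,80,60),(8,255,255),.126,5):print(b,loc(b[2]))
go(-.12,0,.24)
E
```

```text
time: 8.4
ee_pos: [0.4816, 0.0411, 0.11]
ee_rot: [3.14, -0.085, -0.0]
contact_force: [-3.1, 0.0, 8.5]
opening: 0.63
grasp_force: 4.4
time: 9.4
ee_pos: [0.4602, 0.0422, 0.1684]
ee_rot: [3.14, -0.086, -0.004]
contact_force: [0.1, -0.1, -0.7]
opening: 0.631
grasp_force: 0.0
lid_front [0.7006 0.0316 0.2382] 0.91
lid_front [ 4.648e-01 -3.294e-01  1.000e-04] 0.34
red_stopper [0.6009 0.0729 0.1179] 0.43
rotor_axis [0.5969 0.032  0.1175] 0.64
red_stopper [0.5976 0.0709 0.1162] 0.57
red_stopper [ 0.5833  0.0381 -0.0036] 0.56
rotor_axis [0.597  0.0364 0.1186] 0.8
rotor_axis [ 0.5843  0.0362 -0.0042] 0.25
loading_mark [0.561  0.0364 0.1183] 0.98
(np.int32(99), array([200.6,  94.9]), array([0.8346, 0.1322, 0.126 ])) [0.2465 0.111  0.126 ]
(np.int32(14), array([364.4, 162. ]), array([ 0.6336, -0.3332,  0.126 ])) [ 0.0714 -0.3647  0.126 ]
(np.int32(11), array([369.5, 166.4]), array([ 0.621, -0.347,  0.126])) [ 0.0596 -0.3792  0.126 ]
(np.int32(30), array([370. , 172.7]), array([ 0.6029, -0.3477,  0.126 ])) [ 0.0416 -0.3809  0.126 ]
(np.int32(34), array([220.7, 175.7]), array([0.5972, 0.0718, 0.126 ])) [0.0128 0.0377 0.126 ]
(np.int32(43), array([404.2, 203.2]), array([ 0.5169, -0.4386,  0.126 ])) [-0.0393 -0.4764  0.126 ]
(np.int32(133), array([ 10. , 240.6]), array([0.4171, 0.6627, 0.126 ])) [-0.1995  0.6178  0.126 ]
9.8 loc [-0.1217  0.0006  0.1681] shift [ 0.0015  0.0006 -0.0719] turn [0.01 0.12 0.03] F [-0.   0.6 -0.5] op 0.628
```

View pics/t3c.png

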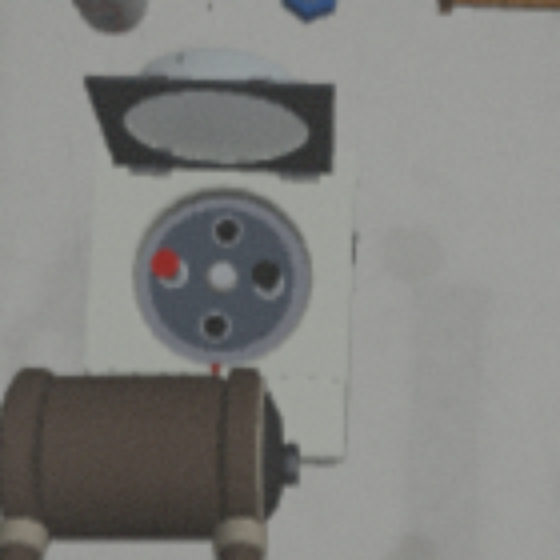

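The lid stands fully open, with its front edge at z 0.238. The top crop shows the red stopper at (166,265), the hub at (222,275) and the red mark at (215,370). The rotor is at about 90°. I'll turn the wrist half a turn with the fingers shut, which keeps the camera away from the lid, and push from behind the stopper.

```bash
python3 -m inch '[0,0,-0.005,0,0,-10.5,0, 0,0,-0.01,0,0,-21,0, 0,0,-0.015,0,0,-31.5,0, 0,0,-0.02,0,0,-42,0, 0,0,-0.025,0,0,-52.5,0, 0,0,-0.03,0,0,-63,0, 0,0,-0.035,0,0,-73.5,0, 0,0,-0.04,0,0,-84,0]'
python3 -m inch '[0,0,0,0,0,-10.5,0, 0,0,0,0,0,-21,0, 0,0,0,0,0,-31.5,0, 0,0,0,0,0,-42,0, 0,0,0,0,0,-52.5,0, 0,0,0,0,0,-63,0, 0,0,0,0,0,-73.5,0, 0,0,0,0,0,-84,0]'
python3 -c "
from h import *
go(.044,.040,.2,180)"
```

```text
time: 10.8
ee_pos: [0.4612, 0.0422, 0.2084]
ee_rot: [-2.384, -2.044, 0.002]
contact_force: [-0.6, 0.9, -0.0]
opening: 0.002
grasp_force: 0.0
time: 11.8
ee_pos: [0.4612, 0.0422, 0.2082]
ee_rot: [-0.404, -3.114, 0.0]
contact_force: [0.0, -0.2, -0.5]
opening: 0.001
grasp_force: 0.0
11.8 loc [-0.1214  0.0006  0.2082] shift [-0.1541  0.0719  0.0079] turn [ -0.02  -0.11 -11.63] F [ 0.  -0.2 -0.5] op 0.001
```

```bash
python3 -m inch '[-0.025,0.012,0,0,0,-2,0, -0.05,0.024,0,0,0,-4,0, -0.075,0.036,0.002,0,0,-6,0, -0.1,0.048,0.004,0,0,-8,0, -0.125,0.06,0.006,0,0,-10,0, -0.154,0.072,0.008,0,0,-11.6,0, -0.154,0.072,0.008,0,0,-11.6,0, -0.154,0.072,0.008,0,0,-11.6,0]'
python3 - <<'E'
from h import *
go(.044,.040,.131,180)
s=manip.get_state();p=shot('wrist','w4')
M=np.eye(4);M[:3,:3]=R.from_rotvec(s['ee_rot']).as_matrix();M[:3,3]=s['ee_pos'];p['world_from_camera']=M@p['mount']
for b in blobs(p,(0,80,60),(8,255,255),.126,40):print(b,loc(b[2]))
E
```

```text
time: 12.8
ee_pos: [0.6278, 0.0714, 0.1999]
ee_rot: [-0.097, -3.137, 0.0]
contact_force: [0.0, -0.7, -0.1]
opening: 0.002
grasp_force: 0.0
12.8 loc [0.0433 0.039  0.1999] shift [-0.0009  0.001   0.0689] turn [-0.02 -0.18 -0.38] F [ 0.  -0.7 -0.1] op 0.002
(np.int32(108), array([203.2,  66.7]), array([0.5345, 0.0458, 0.126 ])) [-0.0484  0.0083  0.126 ]
(np.int32(768), array([256.5, 176.9]), array([0.6012, 0.0723, 0.126 ])) [0.0168 0.0384 0.126 ]
(np.int32(58), array([501.8, 224.7]), array([0.6437, 0.2331, 0.126 ])) [0.0504 0.2013 0.126 ]
```

View pics/w4.png

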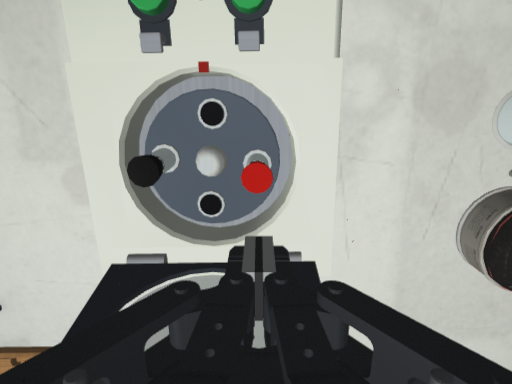

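The wrist view shows the red stopper at (256,177) and the shut fingertips at (258,240), which is behind the stopper and in line with it. The red mark is at (203,66). I'll descend there and start the push.

```bash
python3 -m inch '[-0.001,0.001,0.01,0,0,0,0, -0.001,0.001,0.02,0,0,0,0, -0.001,0.001,0.03,0,0,0,0, -0.001,0.001,0.04,0,0,0,0, -0.001,0.001,0.05,0,0,0,0, -0.001,0.001,0.06,0,0,0,0, -0.001,0.001,0.069,0,0,0,0, -0.001,0.001,0.069,0,0,0,0]'
python3 - <<'E'
from h import *
s=manip.get_state();p=shot('wrist')
M=np.eye(4);M[:3,:3]=R.from_rotvec(s['ee_rot']).as_matrix();M[:3,3]=s['ee_pos'];p['world_from_camera']=M@p['mount']
for b in blobs(p,(0,80,60),(8,255,255),.126,40):print(b,loc(b[2]),loc(ray(p,*b[1],.087)))
tip('rotor_axis',p);tip('loading_mark',p);tip('red_stopper',p)
go(.012-.007,.045,.131,180)
E
```

```text
time: 13.85
ee_pos: [0.6293, 0.0725, 0.1311]
ee_rot: [-0.096, -3.138, 0.0]
contact_force: [0.2, -0.5, 0.9]
opening: -0.002
grasp_force: 0.0
(np.int32(235), array([176.1,  47.5]), array([0.5368, 0.0485, 0.126 ])) [-0.0462  0.0111  0.126 ] [-0.0524  0.0017  0.087 ]
(np.int32(1797), array([253.1, 210.2]), array([0.6009, 0.0724, 0.126 ])) [0.0165 0.0385 0.126 ] [0.0302 0.0377 0.087 ]
rotor_axis [0.5977 0.0324 0.1178] 0.55
loading_mark [0.5616 0.0359 0.1176] 0.92
red_stopper [0.6018 0.0698 0.1197] 0.89
red_stopper [ 0.5893 -0.0045  0.117 ] 0.15
14.05 loc [0.046  0.0402 0.1328] shift [0.0411 0.0045 0.0018] turn [ 0.01  0.06 -0.37] F [-0.6 -0.2  0.2] op 0.003
```

```bash
python3 -m inch '[0.005,0,0,0,0,0,0, 0.01,0,0,0,0,0,0, 0.015,0,0,0,0,0,0, 0.02,0,0,0,0,0,0, 0.025,0,0,0,0,0,0, 0.03,0,0,0,0,0,0, 0.034,0,0,0,0,0,0, 0.0375,0,0,0,0,0,0]'
python3 - <<'E'
from h import *
s=manip.get_state();p=shot('wrist')
M=np.eye(4);M[:3,:3]=R.from_rotvec(s['ee_rot']).as_matrix();M[:3,3]=s['ee_pos'];p['world_from_camera']=M@p['mount']
for b in blobs(p,(0,80,60),(8,255,255),.126,40):print(b,loc(b[2]))
tip('red_stopper',p)
go(.0145-.032,.0005+.021,.131,180)
E
```

```text
time: 15.05
ee_pos: [0.5922, 0.0748, 0.1322]
ee_rot: [-0.097, -3.14, -0.0]
contact_force: [2.3, 0.7, -0.0]
opening: 0.002
grasp_force: 0.5
(np.int32(180), array([181.9, 126. ]), array([0.5276, 0.0491, 0.126 ])) [-0.0554  0.0112  0.126 ]
(np.int32(1802), array([230.1, 229.4]), array([0.5724, 0.0641, 0.126 ])) [-0.0115  0.0286  0.126 ]
red_stopper [0.576  0.0614 0.116 ] 0.95
15.15 loc [0.0071 0.0405 0.132 ] shift [ 0.0245 -0.0191  0.001 ] turn [ 0.01 -0.09 -0.37] F [-0.  -0.4  0.5] op 0.001
```

```bash
python3 -m inch '[0.004,-0.003,0.001,0,0,0,0, 0.008,-0.006,0.001,0,0,0,0, 0.011,-0.009,0.001,0,0,0,0, 0.015,-0.012,0.001,0,0,0,0, 0.019,-0.014,0.001,0,0,0,0, 0.022,-0.016,0.001,0,0,0,0, 0.0245,-0.018,0.001,0,0,0,0, 0.0245,-0.018,0.001,0,0,0,0]'
python3 - <<'E'
from h import *
s=manip.get_state();p=shot('wrist','w6')
M=np.eye(4);M[:3,:3]=R.from_rotvec(s['ee_rot']).as_matrix();M[:3,3]=s['ee_pos'];p['world_from_camera']=M@p['mount']
for b in blobs(p,(0,80,60),(8,255,255),.126,40):print(b,loc(b[2]),loc(ray(p,*b[1],.086)))
for t in ['red_stopper','loading_mark','rotor_axis','black_stopper']:
  for d in manip.tip_of(t,p)[:1]: print(t,loc(d['centre']),d['conf'])
go(0,0,.131,180)
E
```

```text
time: 16.15
ee_pos: [0.5659, 0.0582, 0.1308]
ee_rot: [-0.096, -3.138, 0.0]
contact_force: [-0.1, 0.2, 0.4]
opening: -0.002
grasp_force: 0.0
(np.int32(170), array([218.9, 175. ]), array([0.5215, 0.0452, 0.126 ])) [-0.0613  0.0069  0.126 ] [-0.0522  0.0017  0.086 ]
(np.int32(1788), array([205.4, 260.1]), array([0.5594, 0.0356, 0.126 ])) [-0.023  -0.0006  0.126 ] [-0.0013 -0.0083  0.086 ]
red_stopper [-0.0172 -0.0044  0.1161] 0.85
loading_mark [-0.0238  0.0039  0.1205] 0.74
black_stopper [-0.0228  0.0054  0.118 ] 0.69
16.4 loc [-0.0167  0.0225  0.1311] shift [-0.0169 -0.0224  0.0001] turn [-0.01 -0.03 -0.36] F [-0.4  0.3  0.1] op 0.003
```

View pics/w6.png

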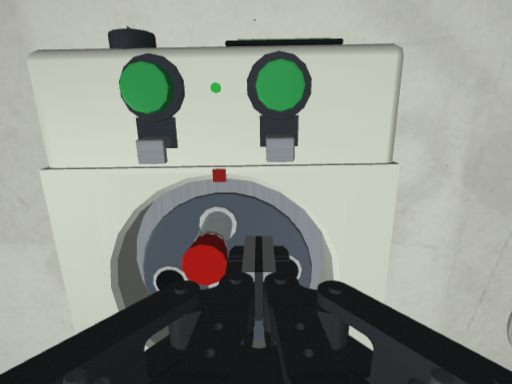

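The wrist view shows the red stopper near (205,260), close to the line of the red mark at (219,175). There's no force left on it. I'll back off sideways, rise and measure the angle.

```bash
python3 -m inch '[0,0.006,0,0,0,0,0, 0,0.012,0,0,0,0,0, 0,0.018,-0.005,0,0,0,0, 0,0.018,-0.025,0,0,0,0, 0,0.018,-0.05,0,0,0,0, -0.02,0.018,-0.075,0,0,0,0, -0.04,0.018,-0.1,0,0,0,0, -0.06,0.018,-0.1,0,0,0,0]'
cat >> h.py <<'E'
def meas(save):
    s=manip.get_state();p=shot('wrist',save)
    M=np.eye(4);M[:3,:3]=R.from_rotvec(s['ee_rot']).as_matrix();M[:3,3]=s['ee_pos'];p['world_from_camera']=M@p['mount']
    for b in blobs(p,(0,80,60),(8,255,255),.126,40):print('red',b[:2],'z126',loc(b[2]),'z86',loc(ray(p,*b[1],.086)))
    for b in blobs(p,(50,90,40),(80,255,255),.0945,100):print('green',b[:2],loc(b[2]))
    for b in blobs(p,(0,0,0),(180,255,45),.126,150):print('dark',b[:2],loc(b[2]))
    for t in ['red_stopper','black_stopper','loading_mark','rotor_axis']:
        for d in manip.tip_of(t,p)[:1]: print(t,loc(d['centre']),round(d['conf'],2))
    return p
E
python3 - <<'E'
from h import *
meas('w7'); go(.044,.04,.23,180)
E
```

```text
time: 17.4
ee_pos: [0.6307, 0.0732, 0.2351]
ee_rot: [0.096, 3.134, 0.001]
contact_force: [0.8, -0.8, -0.0]
opening: -0.001
grasp_force: 0.0
red (np.int32(69), array([207.9,  68.4])) z126 [-0.0469  0.0077  0.126 ] z86 [-0.0506  0.0018  0.086 ]
red (np.int32(586), array([197.7, 110.3])) z126 [-0.0196 -0.0009  0.126 ] z86 [-0.0184 -0.0083  0.086 ]
red (np.int32(41), array([474.2, 208.1])) z126 [0.0548 0.2088 0.126 ] z86 [0.069  0.2382 0.086 ]
green (np.int32(686), array([160.9,   9.9])) [-0.09   -0.0293  0.0945]
green (np.int32(593), array([246.2,   9.2])) [-0.0901  0.0334  0.0945]
dark (np.int32(233), array([254.4, 145.7])) [0.0055 0.0389 0.126 ]
dark (np.int32(227), array([174.5, 154.7])) [ 0.0118 -0.0199  0.126 ]
dark (np.int32(3193), array([488.7, 231. ])) [0.074  0.2241 0.126 ]
dark (np.int32(496), array([213.6, 204.9])) [0.0508 0.007  0.126 ]
dark (np.int32(264), array([258.4, 254.7])) [0.0938 0.0413 0.126 ]
dark (np.int32(35195), array([236.4, 331.3])) [0.1687 0.0215 0.126 ]
red_stopper [-0.0179 -0.0051  0.1189] 0.72
black_stopper [0.0504 0.0011 0.117 ] 0.78
loading_mark [-0.0221  0.0035  0.1179] 0.58
rotor_axis [-0.0176 -0.0025  0.1175] 0.62
17.65 loc [0.0425 0.0404 0.2306] shift [-0.0016 -0.0004  0.0006] turn [-0.01 -0.13 -0.36] F [-0.2 -0.5 -0.6] op 0.006
```

View pics/w7.png

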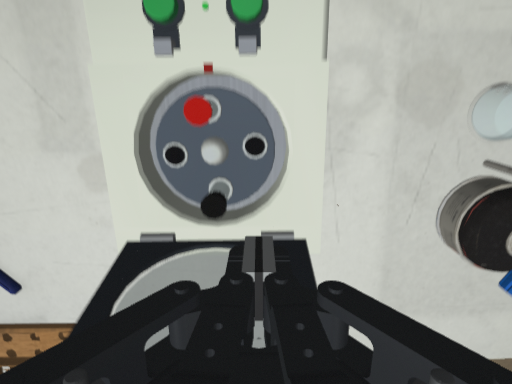

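The picture shows the red stopper at (198,110), the black at (214,205), the mark at (208,68), and the two empty holes tilted about 6°. The rotor has gone about 6° past the mark, so I'll nudge it back from the other side.

```bash
python3 -m inch '[0.015,-0.019,0,0,0,-0.3,0, 0.032,-0.038,0,0,0,-0.3,0, 0.048,-0.057,0.01,0,0,-0.3,0, 0.0635,-0.0765,0.02,0,0,-0.3,0, 0.0635,-0.0765,0.045,0,0,-0.3,0, 0.0635,-0.0765,0.07,0,0,-0.3,0, 0.0635,-0.0765,0.099,0,0,-0.3,0, 0.0635,-0.0765,0.099,0,0,-0.3,0]'
python3 - <<'E'
from h import *
go(-.021,-.0215,.131,180)
E
```

```text
time: 18.65
ee_pos: [0.5563, 0.0006, 0.1294]
ee_rot: [-0.088, -3.133, -0.001]
contact_force: [-0.3, -0.2, 0.1]
opening: -0.001
grasp_force: 0.0
18.65 loc [-0.0241 -0.0357  0.1294] shift [-0.0031  0.0142 -0.0016] turn [ 0.01 -0.44 -0.06] F [-0.3 -0.2  0.1] op -0.001
```

```bash
python3 -m inch '[0.002,0.003,-0.001,0,0,0,0, 0.002,0.006,-0.001,0,0,0,0, 0.002,0.008,-0.001,0,0,0,0, 0.002,0.01,-0.001,0,0,0,0, 0.002,0.012,-0.001,0,0,0,0, 0.002,0.0135,-0.001,0,0,0,0, 0.002,0.0145,-0.001,0,0,0,0, 0.002,0.0145,-0.001,0,0,0,0]'
python3 - <<'E'
from h import *
meas('w8'); go(-.021,-.0198,.131,180)
E
```

```text
time: 19.65
ee_pos: [0.5586, 0.0148, 0.1331]
ee_rot: [-0.088, -3.14, -0.0]
contact_force: [-0.0, -0.9, 0.5]
opening: 0.003
grasp_force: 0.3
red (np.int32(156), array([300. , 182.5])) z126 [-0.0624 -0.0036  0.126 ] z86 [-0.0521  0.002   0.086 ]
red (np.int32(1573), array([310. , 264.6])) z126 [-0.0242  0.0024  0.126 ] z86 [-0.0017  0.0098  0.086 ]
green (np.int32(2205), array([368.9,  95.4])) [-0.0975  0.0323  0.0945]
green (np.int32(1978), array([238.1,  96.8])) [-0.0969 -0.0307  0.0945]
dark (np.int32(254), array([228.8,  48.9])) [-0.1134 -0.0319  0.126 ]
dark (np.int32(580), array([367.3,  53.2])) [-0.1119  0.0195  0.126 ]
dark (np.int32(272), array([258.4, 255.1])) [-0.0289 -0.0209  0.126 ]
dark (np.int32(31942), array([247.1, 338. ])) [ 0.0159 -0.0265  0.126 ]
red_stopper [-0.0172  0.0009  0.1172] 0.58
loading_mark [-0.0212  0.0051  0.1168] 0.74
rotor_axis [0.001  0.0015 0.0016] 0.53
19.9 loc [-0.0225 -0.0214  0.1332] shift [-0.0015  0.0016  0.0022] turn [ 0.01 -0.01 -0.08] F [-1.1 -1.8  0.1] op -0.001
```

```bash
python3 -m inch '[0,-0.006,0,0,0,0,0, 0,-0.012,0,0,0,0,0, 0,-0.016,-0.005,0,0,0,0, 0,-0.016,-0.025,0,0,0,0, 0,-0.016,-0.05,0,0,0,0, -0.02,-0.006,-0.075,0,0,0,0, -0.04,0.004,-0.1,0,0,0,0, -0.06,0.014,-0.1,0,0,0,0]'
python3 - <<'E'
from h import *
meas('w9'); go(.04,0.0,.23,180)
E
```

```text
time: 20.9
ee_pos: [0.6222, 0.0252, 0.2371]
ee_rot: [0.089, 3.134, 0.0]
contact_force: [0.2, 0.5, -0.6]
opening: -0.004
grasp_force: 0.0
red (np.int32(62), array([270.5,  75.6])) z126 [-0.0482  0.0015  0.126 ] z86 [-0.051  0.003  0.086]
red (np.int32(561), array([272.9, 117.5])) z126 [-0.0202  0.0036  0.126 ] z86 [-0.018   0.0054  0.086 ]
green (np.int32(885), array([227.8,  14.2])) [-0.0932 -0.0295  0.0945]
green (np.int32(910), array([312.9,  13.8])) [-0.0933  0.0337  0.0945]
dark (np.int32(217), array([229.8, 155.7])) [ 0.0073 -0.028   0.126 ]
dark (np.int32(217), array([309.6, 156.6])) [0.008  0.0312 0.126 ]
dark (np.int32(461), array([271., 211.])) [0.051  0.0029 0.126 ]
dark (np.int32(295), array([507.3, 241.5])) [0.0774 0.1943 0.126 ]
dark (np.int32(267), array([258.4, 254.8])) [ 0.0891 -0.0069  0.126 ]
dark (np.int32(35057), array([249.3, 331.6])) [ 0.1651 -0.015   0.126 ]
red_stopper [-0.0196 -0.0004  0.1175] 0.94
black_stopper [ 0.0472 -0.0026  0.1158] 0.68
loading_mark [-0.0226  0.0013  0.1164] 0.76
rotor_axis [0.0181 0.0021 0.115 ] 0.7
21.15 loc [ 0.0365 -0.0079  0.2326] shift [-0.0035  0.0079  0.0026] turn [-0.01 -0.12 -0.08] F [ 0.1 -0.2 -0.3] op -0.005
```

The rotor is now within about 1° of the mark: the red–black line, the hole line and the key line all agree. I'll retreat and make a final check.

```bash
python3 -m inch '[0,0,-0.02,0,0,0,0, 0.02,0,-0.04,0,0,0,0, 0.05,0,-0.06,0,0,0,0, 0.08,0,-0.07,0,0,0,0, 0.11,0,-0.07,0,0,0,0, 0.13,0,-0.07,0,0,0,0, 0.15,0,-0.07,0,0,0,0, 0.15,0,-0.07,0,0,0,0]'
python3 - <<'E'
from h import *
p=shot('side','s10'); tip('lid_front',p)
a=p['color'][:,:,::-1];cv2.imwrite('pics/s10c.png',cv2.resize(a[120:300,100:400],None,fx=2.5,fy=2.5))
E
```

```text
time: 22.15
ee_pos: [0.4688, 0.0337, 0.3044]
ee_rot: [0.089, 3.139, -0.0]
contact_force: [0.1, 0.3, -0.1]
opening: -0.002
grasp_force: 0.0
lid_front [0.7001 0.0338 0.2388] 0.97
lid_front [ 5.697e-01 -3.511e-01 -1.000e-04] 0.72
```

View pics/s10c.png

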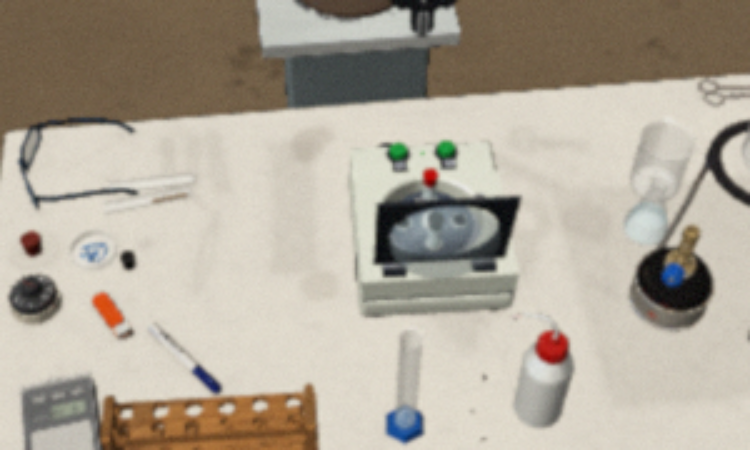

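The lid stands open at (447,228), the red stopper is at the front at (430,177), and the other things on the bench haven't moved.

```bash
python3 -c "
from rig import manip
print(manip.sign_off())"
```

```text
the job is handed in; nothing more can be done
None
```

The centrifuge lid stands fully open and the red-stoppered tube is within about 1° of the red mark (the first push overshot by about 6°, so I nudged it back); nothing else on the bench looked moved, and the job was handed in at about 22 s.

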